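# Line up the fittings tubs and slide the cover home

### The job

Push the tubs that stand out back into the row: all three upright against the shelf's front, each centred on its line, the open one in the middle. Then slide the loose cover along the shelf, without lifting it, onto the open tub until it drops into the mouth and sits level, let go of it, and finally press it down briefly in the middle of its top. Leave the row in line, the cover seated and the other things on shelf and counter where they are.

Things in the scene. Friction and masses are not known exactly. Their poses are not given: they have to be found in the camera images.
- shelf: low grey steel display shelf fixed to the counter, 480 mm long (y), 200 mm deep (x), top 71 mm above the counter. Origin: middle of its front edge, at counter height; x points from the front face (plane x = 0) to the back, away from the robot, y to the left. Three short dark lines on top at the front edge, 140 mm apart, mark the tubs' places.
- mark_left (a point): the left line's end at the shelf's front edge, 140 mm left of the middle, on the shelf's top (z 71 mm)
- mark_mid (a point): the middle line's end at the shelf's front edge, on the shelf's top; the open tub belongs in front of it
- mark_right (a point): the right line's end at the shelf's front edge, 140 mm right of the middle, on the shelf's top
- open_tub: open round steel tub of brass fittings, loose on the counter, outer diameter 96 mm, 70 mm high (rim 1 mm lower than the shelf's top), with an inward collar: flat rim 14 mm wide, 6 mm thick, round mouth 68 mm diameter; 0.5 to 1 kg. Fittings lie below half height. Origin: centre of its underside. It starts 45 to 75 mm clear of the shelf; touching the shelf, its centre is at shelf x = -48 mm.
- open_tub_rim (a point): centre of the open tub's mouth, at rim height, 70 mm above its underside
- closed_tub_a: steel tub of the same size (96 mm) with its black cover fixed on (cover diameter 102 mm, top 77 mm above the counter), 0.5 to 1 kg, loose, at the left or right mark. One of the two closed tubs is already in place; the other stands out from the shelf and may be outwards of its mark. Which one varies. Origin: centre of its underside.
- closed_tub_b: the other closed tub, identical to closed_tub_a
- cover: loose black cover, right way up on the shelf, 0.14-0.24 kg: flat disc 102 mm diameter, 7 mm thick, no knob; under it a plug 63 mm diameter, 7 mm deep, lower edge bevelled 1 mm, on which it stands. Origin: centre of plug's underside. Seated: plug in the mouth (2.5 mm play), disc on the rim, origin 7 mm below it. Slid off the shelf over a tub touching the shelf, it drops in by its own weight.
- spool: white plastic spool lying flat, 48 mm diameter, 22 mm high, on the shelf near its left end; origin centre of underside. A bystander.
- elbow: dark steel pipe elbow, about 40 mm across and 46 mm high, on the shelf near its right end; origin centre of underside. A bystander.
- coupling: dark steel pipe coupling (short tube standing on end), 42 mm diameter, 32 mm high, on the shelf near its back edge; origin centre of underside. A bystander.
- can: closed can, 60 mm diameter, 100 mm high, on the counter to the right; origin centre of underside. A bystander.
- screw_box: cardboard box 90 x 60 x 45 mm, on the counter to the left; origin centre of underside. A bystander.
- bush: small brass reducing bush, 34 mm diameter, 30 mm high, on the counter to the right; origin centre of underside. A bystander.
Not all that is in view belongs to the job. What is shaped like the open_tub but blue or orange is not meant. What is shaped like the closed_tub_a but pink is not meant.

How it is judged (in metres and radians):
On the way, in this order (a step that is already met when the one before it is completed fails the run):
1. all three tubs stand in the row against the shelf, each at its mark (y of open_tub in the frame of shelf between -0.012 and 0.012 m and x of open_tub in the frame of shelf between -0.056 and -0.042 m and ((y of closed_tub_a in the frame of shelf between 0.128 and 0.152 m and x of closed_tub_a in the frame of shelf between -0.056 and -0.042 m) or (y of closed_tub_a in the frame of shelf between -0.152 and -0.128 m and x of closed_tub_a in the frame of shelf between -0.056 and -0.042 m)) and ((y of closed_tub_b in the frame of shelf between 0.128 and 0.152 m and x of closed_tub_b in the frame of shelf between -0.056 and -0.042 m) or (y of closed_tub_b in the frame of shelf between -0.152 and -0.128 m and x of closed_tub_b in the frame of shelf between -0.056 and -0.042 m)) and angle between each of closed_tub_a, closed_tub_b, open_tub's own z axis and vertical below 0.06 rad), for 0.2 s.
2. the cover is seated level in the open tub's mouth and not touched (horizontal distance between cover and open_tub_rim below 0.005 m and z of cover in the frame of open_tub_rim between -0.01 and -0.005 m and angle between cover's own z axis and vertical below 0.035 rad and contact force between the fingers and cover below 0.3 N), for 0.2 s.
3. the seated cover is pressed (over 2 N) near the middle of its top (horizontal distance between cover and open_tub_rim below 0.005 m and z of cover in the frame of open_tub_rim between -0.01 and -0.005 m and angle between cover's own z axis and vertical below 0.035 rad and contact force between the fingers and cover above 2 N and horizontal distance between the grasp point and cover below 0.035 m), for 0.05 s.
At the end, for the whole second after the job is handed in: Tubs upright, centred within 12 mm of their marks (open one mid, a closed one each side), at most 8 mm from the shelf's front; cover within 5 mm of the open tub's axis, disc on the rim within 2 mm, level within 0.035 rad; all at rest, cover released (all of step 1 and linear speed of each of closed_tub_a, closed_tub_b, open_tub, cover below 0.02 m/s and horizontal distance between cover and open_tub_rim below 0.005 m and z of cover in the frame of open_tub_rim between -0.01 and -0.005 m and angle between cover's own z axis and vertical below 0.035 rad and contact force between the fingers and cover below 0.1 N); the robot touches nothing.
It fails at once if the cover is lifted more than 25 mm above the shelf (height (world z) of cover above 0.096 m).
It fails at once if the cover falls off the shelf or into the tub (height (world z) of cover below 0.045 m).
It fails at once if a tub is tipped over 0.3 rad (angle between any of closed_tub_a, closed_tub_b, open_tub's own z axis and vertical above 0.3 rad).
It fails at once if a bystander is moved more than 25 mm (distance of any of spool, elbow, coupling, can, screw_box, bush from where it was at the start of the episode above 0.025 m).
It also fails if it takes over 62 s, if anything falls off the work surface, if the arm or the gripper's body presses on something with over 40 N, if the wrist force passes 120 N, or if a joint passes its speed limit or range.

### The arm

A 6-joint arm with a two-finger parallel gripper is mounted at the origin on the work surface. World frame = base frame: x ahead of the robot, y to its left, z up, the work surface at z = 0. Lengths are in mm, angles in rad, forces in N, time in s.
With the tool pointing down it reaches from about 275 to 750 mm from the base axis. Payload 10.2 kg.
Tool frame: the origin (TCP) lies between the finger pads; the fingertips stand ctrl.tips_ahead ahead of it and the grasp point (between the pads) lies 8 mm behind it (ctrl.tips_ahead is the distance from the TCP to the fingertips, in mm); z points along the fingers, y is the direction in which the jaws open and shut (so a half turn about z gives the same grasp; the last joint's range is limited). The gripper opens to 85 mm and grips with 20 to 120 N. Pads are 22 mm wide; open, the fingers measure 114 mm over their backs; the gripper's body (76 mm by 85 mm) begins 54 mm behind the grasp point. The pads swing forward as they close: fully open they stand 13 mm farther back than shut.
Start: joints at [-1.526, 0.313, 1.498, -0, 1.331, -0.223], TCP at [138.907, -506.296, 242.294] pointing down, gripper open.
Joint ranges: [-2.94, 2.94], [-0.97, 2.17], [0.19, 2.56], [-1.23, 4.37], [0.02, 3.11], [-2.88, 2.88]. Speed limits (rad/s): [2.39, 2.39, 3.01, 3.14, 3.14, 3.14].

### API

Orientations are given as a unit quaternion [w, x, y, z].
In Python, from rig import ctrl gives the robot as it stands. The module is installed in compiled form; this text tells all that it offers.
- The arm moves only by the tool move_arm, never from a script. Its argument "motion" is a list of rows, each an object with "offset": the shift along the tool's x, y, z in m, a list of three; "angular": the turn, a rotation vector about the tool's x, y, z in degrees, a list of three; "jaw": the finger opening in m, from 0 to 0.0854. In form: [{"offset": [tx, ty, tz], "angular": [ax, ay, az], "jaw": jaw}, ...]. A call has 1 to 5 rows; each row is the pose to reach, as a shift and turn from the pose commanded when the call began, along the tool's axes at that moment; what a row does not reach only later rows make up. A row lasts 1/8 s, in which the tool goes at most 62.5 mm and 10.7 degrees, less where a joint would pass 70% of its speed; a pose out of reach is approached as far as the arm can. A call with a gripper value outside its range is refused whole. The fingers move at their own pace and stop on an object; "squeeze" is the grip in N (left out, the last holds). Time passes only in rows, so rows that repeat a pose let the fingers close. It gives the time, the measured TCP pose, the force and the opening at its end, in the units of the state.
- ctrl.sense(): the state, without advancing time (a new reading comes with each control period).
- ctrl.capture(name): name is "side" or "top"; returns a dict with "img" (400x640x3 uint8, red, green, blue), "intrinsics" (3x3 intrinsics, pixels), "rvec" (rotation vector, rad) and "tvec" (3), from world to camera coordinates, as OpenCV has them. Camera axes: x right, y down, z forward; pixel columns grow to the right and rows downward; lengths in mm; the calibration is good to about 2 mm. A picture is of the moment at which its call begins. There is no depth.
- ctrl.finish_job(): hands the job in, once; it reports no verdict.
The state is a dict: "time_s": time; "joints": joint angles; "dq": joint speeds; "tau": joint torques, N m; "eef_pos": TCP position; "ee_rot": TCP orientation; "force": force on the tool from outside, world axes, zero at the start; "wrist_torque": the same for the moment, N m; "grip_width": opening from 0.0 (shut) to 1.0 (fully open).
Only numpy, scipy, OpenCV 4.12 (cv2) and the standard library are available. Lean on these libraries where they do the work, as an engineer would, in place of code of your own. Each camera call takes 0.05 s, during which the arm holds its last target. There are 200 camera calls.

## Working session

There is one attempt and no reset: what is moved stays moved. The work goes in short steps, Python scripts to look and compute and a tool call to move; the robot and the scene stay as the last step left them, time stands still between calls to the robot, and variables do not carry over. Pictures are saved under pics/ and viewed, about 8 in all and at most 12, crops included, and the job is handed in when it is done.

Besides the shell and the picture viewer there is one more tool, called after "Request:" by a JSON object that holds its "name" and its "arguments", one argument or row to a line. move_arm: Moves the arm, as the interface text tells. Its arguments: {"type":"object","properties":{"motion":{"type":"array","items":{"type":"object","properties":{"offset":{"type":"array","items":{"type":"number"}},"angular":{"type":"array","items":{"type":"number"}},"jaw":{"type":"number"}}}},"squeeze":{"type":"number"}},"required":["motion"]}

```bash
mkdir -p pics; cat > h.py <<'E'
import numpy as np, cv2
from rig import ctrl
def cap(n,f=None):
    c=ctrl.capture(n)
    if f: cv2.imwrite(f'pics/{f}.png',c['img'][:,:,::-1])
    return c
def ray(c,u,v,z):
    R=cv2.Rodrigues(np.array(c['rvec'],float))[0];t=np.array(c['tvec'],float).ravel()
    o=-R.T@t; d=R.T@np.linalg.inv(c['intrinsics'])@np.array([u,v,1.])
    return o+d*(z-o[2])/d[2]
def proj(c,p):
    return cv2.projectPoints(np.array(p,float).reshape(-1,1,3),np.array(c['rvec'],float),np.array(c['tvec'],float),np.array(c['intrinsics'],float),None)[0].reshape(-1,2)
E
python3 - <<'E'
from h import *
for n in('top','side'):
    c=cap(n,n+'0'); R=cv2.Rodrigues(np.array(c['rvec'],float))[0]; print(n,-R.T@np.array(c['tvec']).ravel(),R[2],c['intrinsics'])
print(ctrl.sense(),ctrl.tips_ahead)
E
```

```text
top [ 343.18331468   -1.73909398 1172.69184788] [ 0.16208545 -0.01420896 -0.98667442] [[405.99274661   0.         316.11850182]
 [  0.         405.99274661 202.16191871]
 [  0.           0.           1.        ]]
side [  41.62641322 -978.18011726  967.99934975] [ 0.33332005  0.685078   -0.64773906] [[442.17391736   0.         324.71909778]
 [  0.         442.17391736 203.69218163]
 [  0.           0.           1.        ]]
{'time_s': 0.1, 'joints': array([-1.52642393e+00,  3.13423103e-01,  1.49833747e+00, -1.01900290e-05,
        1.33099902e+00, -2.23408493e-01]), 'dq': array([ 0.00019854, -0.00029444,  0.00015567,  0.0012604 ,  0.00076977,
        0.00042251]), 'tau': array([ 2.86199822e-03, -4.12903798e+01, -2.60144144e+01, -2.32633938e-04,
        3.01663931e-03,  7.57681960e-06]), 'eef_pos': array([ 138.8829568 , -506.08136902,  241.78632676]), 'ee_rot': array([-5.81573153e-04,  9.91049726e-01,  1.33491946e-01,  4.72323922e-05]), 'force': array([-0.05503211,  0.02060094,  0.90402045]), 'wrist_torque': array([-0.02334149,  0.01085255,  0.01993507]), 'grip_width': 0.9988022852819182} 11.0
```

View pics/top0.png

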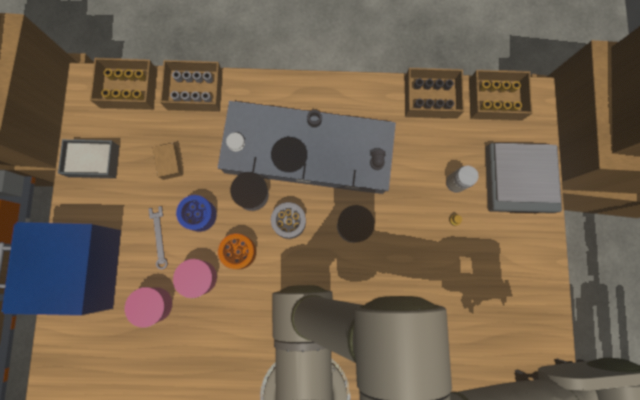

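View pics/side0.png

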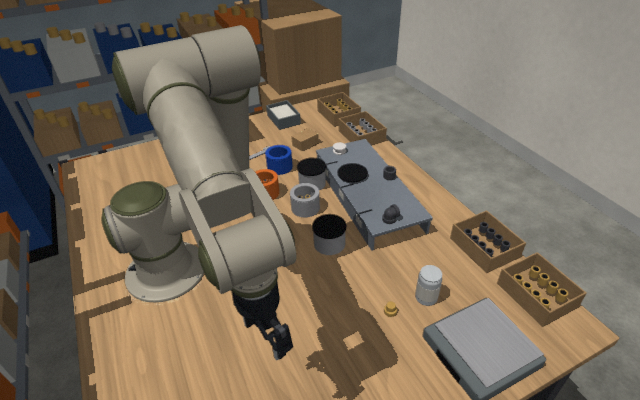

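Top view: shelf front edge runs from (219,171) to (388,191), cover is at (289,154), the left closed tub in place at (249,190), open tub at (289,220), right closed tub standing out at (356,223). The side view agrees.

```bash
cat > meas.py <<'E'
from h import *
def discs(c,thr=45):
    im=c['img'].astype(int); m=((im.max(2)<thr)).astype(np.uint8)
    n,l,s,ce=cv2.connectedComponentsWithStats(m)
    return [(ce[i],s[i]) for i in range(1,n) if s[i][4]>250 and s[i][1]<300]
E
python3 - <<'E'
from meas import *
c=cap('top'); im=c['img']; hsv=cv2.cvtColor(im,cv2.COLOR_RGB2HSV)
for n,(u,v) in dict(shelf=(330,150),cov=(289,154),tubL=(249,190),tubR=(356,223),rim=(275,220),wood=(420,250),mark=(253,165)).items(): print(n,im[v,u],hsv[v,u])
for ce,s in discs(c): print('dark',ce,s,ray(c,*ce,78))
# shelf grey-blue top
m=((hsv[...,0]>95)&(hsv[...,0]<130)&(hsv[...,1]>15)&(hsv[...,1]<90)&(hsv[...,2]>50)&(hsv[...,2]<115)).astype(np.uint8)
m=cv2.morphologyEx(m,cv2.MORPH_CLOSE,np.ones((7,7)))
cs,_=cv2.findContours(m,0,2)
for k in sorted(cs,key=cv2.contourArea)[-4:]:
    r=cv2.minAreaRect(k); print(r); 
    if cv2.contourArea(k)>5000:
        for p in cv2.boxPoints(r): print(p,ray(c,*p,71))
big=cv2.resize(im[90:250,200:410],None,fx=3.8,fy=3.8,interpolation=cv2.INTER_CUBIC)
cv2.imwrite('pics/crop0.png',big[:600,:800,::-1])
E
```

```text
shelf [101 103 108] [111  17 108]
cov [48 46 43] [18 27 48]
tubL [53 46 42] [11 53 53]
tubR [48 40 34] [13 74 48]
rim [120 117 114] [ 15  13 120]
wood [94 74 50] [ 16 119  94]
mark [71 69 71] [150   7  71]
((199.00003051757812, 213.00001525878906), (32.52690887451172, 29.698484420776367), 45.0)
((18.0, 346.0), (106.0, 36.0), 90.0)
((96.09451293945312, 275.65130615234375), (45.12865447998047, 98.23776245117188), 20.136302947998047)
((304.14508056640625, 145.31442260742188), (158.2667236328125, 66.5864486694336), 7.549422264099121)
[221.32355 167.92241] [613.59758265 247.79202102  71.        ]
[230.07178 101.91314] [807.65049668 234.69253615  71.        ]
[386.9666   122.706436] [ 758.91491354 -214.23209924   71.        ]
[378.21838 188.7157 ] [ 566.43848412 -188.90919445   71.        ]
```

View pics/crop0.png

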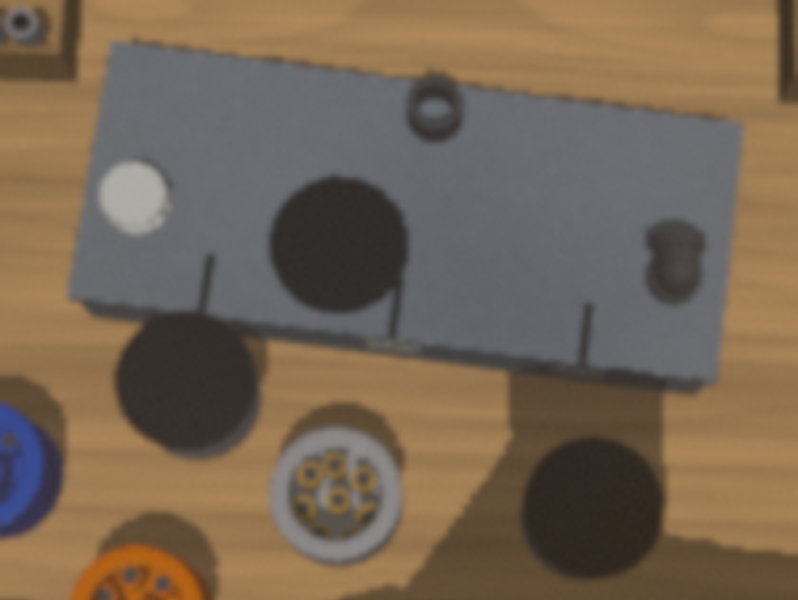

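Crop (scale 3.8, origin (200,90)): front ends of the lines at (202,312), (392,338), (582,364); discs: cover (339,244), left tub (187,382), right tub (592,508), open tub (337,495).

```bash
cat > meas.py <<'E'
from h import *
def circ(c,x,y,r=18,rr=(15,21)):
    """refine a circle near pixel x,y with Hough on 6x upsampled patch"""
    k=6;x0,y0=int(x)-32,int(y)-32
    g=cv2.cvtColor(c['img'],cv2.COLOR_RGB2GRAY)[y0:y0+64,x0:x0+64]
    g=cv2.GaussianBlur(cv2.resize(g,None,fx=k,fy=k,interpolation=cv2.INTER_CUBIC),(0,0),3)
    h=cv2.HoughCircles(g,cv2.HOUGH_GRADIENT,1,20,param1=60,param2=8,minRadius=rr[0]*k,maxRadius=rr[1]*k)
    b=h[0][0]; return np.array([(b[0]+.5)/k-.5+x0,(b[1]+.5)/k-.5+y0]),b[2]/k
# filled in by first measurement
def frame(c,P):
    w=[ray(c,*p,71)[:2] for p in P]; return w
E
python3 - <<'E'
from meas import *
c=cap('top')
cv=lambda x,y:((x+.5)/3.8-.5+200,(y+.5)/3.8-.5+90)
print('corners');C=[ray(c,*cv(*p),71)[:2] for p in [(110,42),(70,298),(716,382),(742,122)]];print(np.round(C,1),[np.linalg.norm(C[i]-C[i-1]).round(1) for i in range(4)])
M=np.array([ray(c,*cv(*p),71)[:2] for p in [(202,312),(392,338),(582,364)]]);print('marks',M.round(1),np.linalg.norm(np.diff(M,axis=0),axis=1))
yh=M[0]-M[2];yh/=np.linalg.norm(yh);xh=np.array([yh[1],-yh[0]]);print('yaw',np.degrees(np.arctan2(xh[1],xh[0])),'edge yaw',np.degrees(np.arctan2(*(C[1]-C[2])[::-1]))-90)
for n,p,z in [('cover',(339,244),85),('L',(187,382),77),('R',(592,508),77),('open',(337,495),70)]:
    q=cv(*p)
    for lab,(pp,r) in (('eye',(np.array(q),0)),('hough',circ(c,*q))):
        w=ray(c,*pp,z)[:2]; d=w-M[1]; e=np.linalg.norm(ray(c,pp[0]+r,pp[1],z)[:2]-w)
        print(n,lab,w.round(1),'shelf',(d@xh).round(1),(d@yh).round(1),'R',e.round(1))
for n,p,z in [('spool',(134,197),22+71),('elbow',(675,260),71+30),('coupling',(435,105),103)]:
    d=ray(c,*cv(*p),z)[:2]-M[1];print(n,(d@xh).round(1),(d@yh).round(1))
E
```

```text
corners
[[ 811.2  239.1]
 [ 613.   256.8]
 [ 563.1 -216.2]
 [ 762.5 -236.9]] [np.float64(478.6), np.float64(199.0), np.float64(475.7), np.float64(200.5)]
marks [[ 605.1  160.2]
 [ 589.5   20.9]
 [ 573.9 -118.2]] [140.13390191 139.9952923 ]
yaw -6.411587646541422 edge yaw -6.019403717001708Traceback (most recent call last):
  File "<stdin>", line 9, in <module>
  File "meas.py", line 8, in circ
    b=h[0][0]; return np.array([(b[0]+.5)/k-.5+x0,(b[1]+.5)/k-.5+y0]),b[2]/k
      ~^^^
TypeError: 'NoneType' object is not subscriptable
```

```bash
cat > meas.py <<'E'
from h import *
YAW=np.radians(-6.3); XH=np.array([np.cos(YAW),np.sin(YAW)]); YH=np.array([-XH[1],XH[0]]); M0=np.array([589.5,20.9])
def sh(w): d=np.array(w)[:2]-M0; return np.array([d@XH,d@YH])
def ws(x,y): return M0+x*XH+y*YH
def disc(c,p,z,dark=True):
    k=6;x0,y0=int(p[0])-26,int(p[1])-26
    g=c['img'][y0:y0+52,x0:x0+52].astype(np.float32)
    g=cv2.resize(g,None,fx=k,fy=k,interpolation=cv2.INTER_CUBIC)
    if dark: m=(g.max(2)<62)
    else: m=(g.max(2)-g.min(2)<14)&(g.max(2)>85)
    m=cv2.morphologyEx(m.astype(np.uint8),cv2.MORPH_OPEN,np.ones((25,25))if dark else np.ones((7,7)))
    cs,_=cv2.findContours(m,0,2); b=max(cs,key=cv2.contourArea)
    if not dark: b=cv2.convexHull(b)
    (u,v),ax,_=cv2.fitEllipse(b); q=((u+.5)/k-.5+x0,(v+.5)/k-.5+y0)
    w=ray(c,*q,z); d=[abs(ray(c,q[0]+a/k/2,q[1],z)[1]-w[1])*2 for a in ax]
    return w[:2],sh(w),np.round(d,1),np.round(q,1)
E
python3 - <<'E'
from meas import *
c=cap('top')
cv=lambda x,y:((x+.5)/3.8-.5+200,(y+.5)/3.8-.5+90)
for n,p,z in [('cover',(339,244),85),('L',(187,382),77),('R',(592,508),77),('open',(337,495),70)]:
    q=cv(*p); w=ray(c,*q,z)
    print(n,'eye',w[:2].round(1),sh(w).round(1),'fit',*[np.round(a,1) for a in disc(c,q,z,n!='open')])
for n,p,z in [('spool',(134,197),22+71),('elbow',(675,260),71+30),('coupling',(435,105),103)]:
    print(n,sh(ray(c,*cv(*p),z)).round(1))
for n,p,z in [('can',(467,178),100),('blue',(197,212),70),('orange',(237,251),70),('bush',(456,218),30)]: print(n,ray(c,*p,z)[:2].round(),sh(ray(c,*p,z)).round())
# side check
s=cap('side')
for n,p,z in [('cover',(352,173),85),('R',(329,230),77),('open',(306,193),70)]:
    print('side',n,*[np.round(a,1) for a in disc(s,p,z,n!='open')])
E
```

```text
cover eye [655.3  61.2] [61.  47.2] fit [654.7  61.1] [60.3 47.1] [95.4 97.9] [288.8 154.1]
L eye [551.7 167.6] [-53.7 141.6] fit [553.8 167.7] [-51.6 142. ] [95.6 97.3] [248.8 189.4]
R eye [ 467.7 -125.6] [-104.9 -159. ] fit [ 467.3 -125.4] [-105.4 -158.8] [ 97.9 100.4] [355.3 223.5]
open eye [473.3  57.1] [-119.5   23.3] fit [473.8  57.8] [-119.1   24. ] [91.8 96.4] [288.1 219.7]
spool [ 73.1 198.5]
elbow [  78.  -194.9]
coupling [169.   -8.5]
can [ 597. -426.] [  56. -444.]
blue [489. 307.] [-132.  273.]
orange [386. 192.] [-221.  148.]
bush [ 496. -418.] [ -45. -447.]
side cover [649.8  53.2] [56.4 38.7] [31.4 48.7] [352.4 172.9]
side R [ 463.1 -133.9] [-108.7 -167.7] [34.6 48.2] [328.6 226.7]
side open [468.6  46.2] [-122.9   11.9] [44.7 72.9] [304.5 193.9]
```

Request:
{"name": "move_arm", "arguments": {
  "motion": [
    {"offset": [0.05,-0.044,0],"angular": [0,0,5],"jaw": 0.06},
    {"offset": [0.1,-0.088,0],"angular": [0,0,10],"jaw": 0.06},
    {"offset": [0.15,-0.132,0],"angular": [0,0,15],"jaw": 0.06},
    {"offset": [0.2,-0.177,0],"angular": [0,0,21.6],"jaw": 0.06},
    {"offset": [0.25,-0.221,0],"angular": [0,0,21.6],"jaw": 0.06}
  ],
  "squeeze": 40
}}

```text
time_s: 0.92
eef_pos: [310.6, -243.0, 242.5]
ee_rot: [0.0, 0.998, -0.056, 0.0]
force: [0.3, -0.6, -0.1]
grip_width: 0.704
```

```bash
cat > st.py <<'E'
from meas import *
from scipy.spatial.transform import Rotation as R
s=ctrl.sense();q=np.array(s['ee_rot']);X=R.from_quat(q[[1,2,3,0]]).as_matrix()
print('t',round(s['time_s'],2),'shelf',sh(s['eef_pos']).round(1),'z',s['eef_pos'][2].round(1),'yaw',np.degrees(np.arctan2(X[1,0],X[0,0])).round(2),'tilt',X[2].round(3),'F',s['force'].round(1),'g',round(s['grip_width'],3),'tips',ctrl.tips_ahead,'F_sh',sh(s['force'][:2]+M0).round(1))
E
python3 st.py
```

```text
t 0.93 shelf [-248.3 -292.9] z 242.5 yaw -6.37 tilt [ 0.001  0.    -1.   ] F [ 0.3 -0.6 -0.1] g 0.704 tips 11.0 F_sh [ 0.3 -0.6]
```

Request:
{"name": "move_arm", "arguments": {
  "motion": [
    {"offset": [0.02,-0.05,0.02],"angular": [0,3,0],"jaw": 0.06},
    {"offset": [0.04,-0.1,0.05],"angular": [0,6,0],"jaw": 0.06},
    {"offset": [0.058,-0.134,0.09],"angular": [0,10,0],"jaw": 0.06},
    {"offset": [0.058,-0.134,0.15],"angular": [0,10,0],"jaw": 0.06},
    {"offset": [0.058,-0.134,0.19],"angular": [0,10,0],"jaw": 0.06}
  ]
}}

```text
time_s: 1.55
eef_pos: [381.7, -117.0, 50.6]
ee_rot: [0.005, 0.995, -0.054, 0.087]
force: [1.9, 0.1, -0.5]
grip_width: 0.701
```

```bash
python3 st.py; python3 - <<'E'
from h import *
c=cap('side'); cv2.imwrite('pics/s1.png',cv2.resize(c['img'][150:300,250:450],None,fx=4,fy=4,interpolation=cv2.INTER_CUBIC)[:,:,::-1])
E
```

```text
t 1.55 shelf [-191.4 -159.9] z 50.6 yaw -6.2 tilt [ 0.173 -0.    -0.985] F [ 1.9  0.1 -0.5] g 0.701 tips 11.0 F_sh [1.9 0.3]
```

View pics/s1.png

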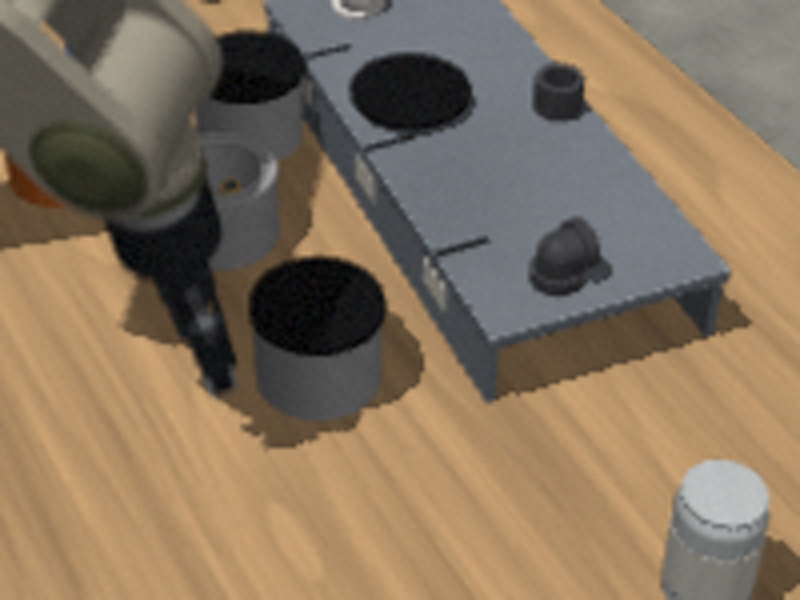

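Crop of the side view: tip at (222,385), just in front of the right tub at (317,308), clear of it. Now pushing.

Request:
{"name": "move_arm", "arguments": {
  "motion": [
    {"offset": [-0.003,0,0.0177],"angular": [0,0,0],"jaw": 0.06},
    {"offset": [0.0215,0,0.022],"angular": [0,0,0],"jaw": 0.06},
    {"offset": [0.0323,0,0.024],"angular": [0,0,0],"jaw": 0.06},
    {"offset": [0.0422,-0.004,0.0257],"angular": [0,0,0],"jaw": 0.06},
    {"offset": [0.052,-0.008,0.0275],"angular": [0,0,0],"jaw": 0.06}
  ]
}}

```text
time_s: 2.22
eef_pos: [438.3, -115.8, 34.6]
ee_rot: [0.005, 0.995, -0.054, 0.086]
force: [-6.6, -1.8, 5.2]
grip_width: 0.704
```

```bash
python3 st.py; python3 - <<'E'
from meas import *
c=cap('top','t2'); cv2.imwrite('pics/t2.png',cv2.resize(c['img'][90:250,200:410],None,fx=3.8,fy=3.8,interpolation=cv2.INTER_CUBIC)[:,:,::-1])
E
```

```text
t 2.23 shelf [-135.2 -152.5] z 34.6 yaw -6.25 tilt [ 0.172 -0.    -0.985] F [-6.6 -1.8  5.2] g 0.704 tips 11.0 F_sh [-6.4 -2.5]
```

View pics/t2.png

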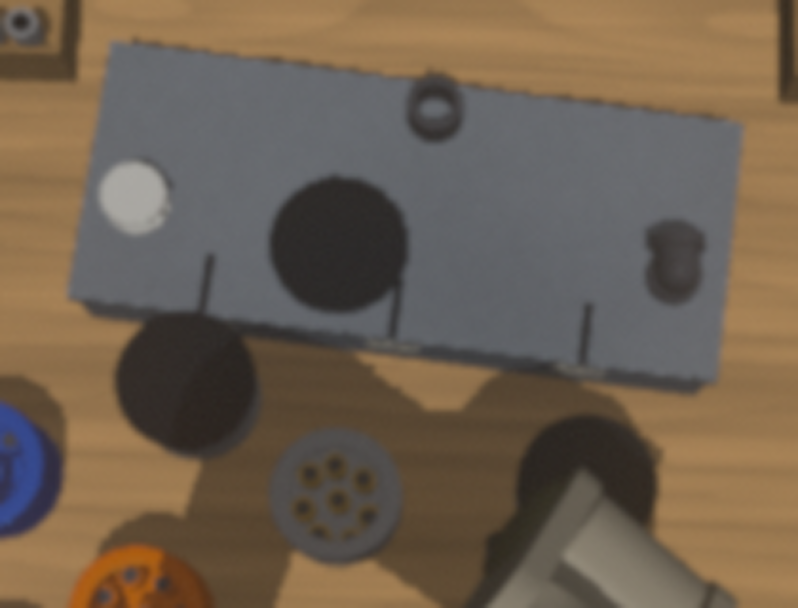

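Crop: right tub now at (588,486), moved about 17 mm and caged by the fingers; nothing else moved.

Request:
{"name": "move_arm", "arguments": {
  "motion": [
    {"offset": [0.008,-0.003,0.0014],"angular": [0,0,0],"jaw": 0.06},
    {"offset": [0.016,-0.006,0.0028],"angular": [0,0,0],"jaw": 0.06},
    {"offset": [0.023,-0.009,0.004],"angular": [0,0,0],"jaw": 0.06},
    {"offset": [0.03,-0.012,0.0052],"angular": [0,0,0],"jaw": 0.06},
    {"offset": [0.034,-0.0125,0.006],"angular": [0,0,0],"jaw": 0.06}
  ]
}}

```text
time_s: 2.9
eef_pos: [473.6, -106.9, 34.5]
ee_rot: [0.004, 0.995, -0.054, 0.086]
force: [-8.6, -0.5, 6.4]
grip_width: 0.707
```

```bash
python3 st.py
```

```text
t 2.9 shelf [-101.2 -139.8] z 34.5 yaw -6.23 tilt [ 0.172 -0.001 -0.985] F [-8.6 -0.5  6.4] g 0.707 tips 11.0 F_sh [-8.5 -1.4]
```

Request:
{"name": "move_arm", "arguments": {
  "motion": [
    {"offset": [0.002,0,0.0003],"angular": [0,0,0],"jaw": 0.06},
    {"offset": [0.004,0,0.0007],"angular": [0,0,0],"jaw": 0.06},
    {"offset": [0.004,0,0.0007],"angular": [0,0,0],"jaw": 0.06}
  ]
}}

```text
time_s: 3.28
eef_pos: [476.1, -107.0, 34.1]
ee_rot: [0.004, 0.995, -0.054, 0.084]
force: [-15.8, -0.7, 9.2]
grip_width: 0.705
```

```bash
python3 st.py
```

```text
t 3.27 shelf [ -98.7 -139.6] z 34.1 yaw -6.22 tilt [ 0.168 -0.002 -0.986] F [-15.8  -0.7   9.2] g 0.705 tips 11.0 F_sh [-15.6  -2.4]
```

Request:
{"name": "move_arm", "arguments": {
  "motion": [
    {"offset": [-0.044,0,-0.0078],"angular": [0,0,0],"jaw": 0.06},
    {"offset": [-0.09,0,-0.0158],"angular": [0,0,0],"jaw": 0.06},
    {"offset": [-0.09,-0.055,-0.0158],"angular": [0,0,0],"jaw": 0.06},
    {"offset": [-0.09,-0.11,-0.0158],"angular": [0,0,0],"jaw": 0.06},
    {"offset": [-0.09,-0.164,-0.0158],"angular": [0,0,0],"jaw": 0.06}
  ]
}}

```text
time_s: 3.9
eef_pos: [405.6, 66.6, 34.9]
ee_rot: [0.005, 0.995, -0.055, 0.088]
force: [-0.0, -0.8, -0.5]
grip_width: 0.705
```

```bash
python3 st.py; python3 - <<'E'
from meas import *
c=cap('top')
w=ws(-48,-140);p=proj(c,[*w,77])[0]
print([np.round(a,1) for a in disc(c,p,77)])
E
```

```text
t 3.9 shelf [-187.8   25.2] z 34.9 yaw -6.32 tilt [ 0.175 -0.    -0.985] F [-0.  -0.8 -0.5] g 0.705 tips 11.0 F_sh [ 0.1 -0.8]
[array([ 524. , -111.2]), array([ -50.6, -138.5]), array([95.2, 98.5]), array([350.3, 202.7])]
```

Request:
{"name": "move_arm", "arguments": {
  "motion": [
    {"offset": [0.0177,0,0.003],"angular": [0,0,0],"jaw": 0.06},
    {"offset": [0.0276,0.0035,0.0049],"angular": [0,0,0],"jaw": 0.06},
    {"offset": [0.0374,0.007,0.0066],"angular": [0,0,0],"jaw": 0.06},
    {"offset": [0.0473,0.011,0.0083],"angular": [0,0,0],"jaw": 0.06},
    {"offset": [0.0571,0.015,0.01],"angular": [0,0,0],"jaw": 0.06}
  ]
}}

```text
time_s: 4.58
eef_pos: [460.1, 43.8, 34.0]
ee_rot: [0.004, 0.995, -0.055, 0.085]
force: [-7.3, 3.8, 6.4]
grip_width: 0.703
```

```bash
python3 st.py
```

```text
t 4.58 shelf [-131.1    8.6] z 34.0 yaw -6.29 tilt [ 0.17  -0.001 -0.985] F [-7.3  3.8  6.4] g 0.703 tips 11.0 F_sh [-7.7  3. ]
```

Request:
{"name": "move_arm", "arguments": {
  "motion": [
    {"offset": [0.008,0.0025,0.0014],"angular": [0,0,0],"jaw": 0.06},
    {"offset": [0.016,0.005,0.0028],"angular": [0,0,0],"jaw": 0.06},
    {"offset": [0.023,0.0075,0.004],"angular": [0,0,0],"jaw": 0.06},
    {"offset": [0.029,0.0086,0.005],"angular": [0,0,0],"jaw": 0.06},
    {"offset": [0.0315,0.0086,0.0055],"angular": [0,0,0],"jaw": 0.06}
  ]
}}

```text
time_s: 5.2
eef_pos: [490.9, 31.5, 34.0]
ee_rot: [0.005, 0.995, -0.055, 0.085]
force: [-8.4, 0.4, 5.0]
grip_width: 0.704
```

```bash
python3 st.py
```

```text
t 5.2 shelf [-99.1  -0.3] z 34.0 yaw -6.31 tilt [ 0.17  -0.    -0.985] F [-8.4  0.4  5. ] g 0.704 tips 11.0 F_sh [-8.4 -0.5]
```

Request:
{"name": "move_arm", "arguments": {
  "motion": [
    {"offset": [0.002,0,0.0003],"angular": [0,0,0],"jaw": 0.06},
    {"offset": [0.004,0,0.0007],"angular": [0,0,0],"jaw": 0.06},
    {"offset": [0.004,0,0.0007],"angular": [0,0,0],"jaw": 0.06}
  ]
}}

```text
time_s: 5.58
eef_pos: [493.4, 31.3, 33.7]
ee_rot: [0.004, 0.995, -0.055, 0.083]
force: [-14.6, -0.1, 9.8]
grip_width: 0.704
```

```bash
python3 st.py
```

```text
t 5.58 shelf [-96.7  -0.2] z 33.7 yaw -6.29 tilt [ 0.166 -0.    -0.986] F [-14.6  -0.1   9.8] g 0.704 tips 11.0 F_sh [-14.5  -1.7]
```

Request:
{"name": "move_arm", "arguments": {
  "motion": [
    {"offset": [-0.0394,0,-0.007],"angular": [0,0,0],"jaw": 0.06},
    {"offset": [-0.031,0,-0.056],"angular": [0,0,0],"jaw": 0.075},
    {"offset": [-0.022,0,-0.106],"angular": [0,-4,0],"jaw": 0.075},
    {"offset": [-0.0133,0,-0.155],"angular": [0,-9.7,0],"jaw": 0.075},
    {"offset": [-0.0133,0,-0.155],"angular": [0,-9.7,0],"jaw": 0.075}
  ]
}}

```text
time_s: 6.2
eef_pos: [458.5, 34.9, 188.0]
ee_rot: [0.001, 0.998, -0.055, 0.006]
force: [0.2, 0.1, -0.7]
grip_width: 0.874
```

```bash
python3 st.py; python3 - <<'E'
from meas import *
c=cap('top','t3')
for n,(x,y),z in [('L',(-48,140),77),('R',(-48,-140),77),('cover',(60,47),85),('open',(-48,0),70)]:
    p=proj(c,[*ws(x,y),z])[0]
    try: print(n,[np.round(a,1) for a in disc(c,p,z,n!='open')])
    except Exception as e: print(n,e)
E
```

```text
t 6.2 shelf [-131.7   -0.5] z 188.0 yaw -6.31 tilt [ 0.012  0.    -1.   ] F [ 0.2  0.1 -0.7] g 0.874 tips 11.0 F_sh [0.2 0.1]
L [array([559.9, 178.5]), array([-46.8, 153.3]), array([ 69.8, 109.8]), array([245. , 187.1])]
R [array([ 524. , -111.1]), array([ -50.7, -138.4]), array([95.9, 99.6]), array([350.3, 202.8])]
cover [array([648.7,  57.7]), array([54.8, 43. ]), array([ 99.1, 114.1]), array([290. , 156.2])]
open [array([601.4, -39.5]), array([ 18.5, -58.7]), array([21. , 36.6]), array([324.6, 175.1])]
```

Request:
{"name": "move_arm", "arguments": {
  "motion": [
    {"offset": [0.05,-0.0095,0],"angular": [0,-0.3,0],"jaw": 0.075},
    {"offset": [0.1,-0.019,0],"angular": [0,-0.6,0],"jaw": 0.075},
    {"offset": [0.15,-0.0285,0],"angular": [0,-0.6,0],"jaw": 0.075},
    {"offset": [0.2,-0.038,0.01],"angular": [0,-0.6,0],"jaw": 0.075},
    {"offset": [0.247,-0.0475,0.04],"angular": [0,-0.6,0],"jaw": 0.075}
  ]
}}

```text
time_s: 6.88
eef_pos: [709.1, 55.7, 144.9]
ee_rot: [-0.0, 0.998, -0.055, -0.002]
force: [0.3, -0.7, 0.6]
grip_width: 0.877
```

```bash
python3 st.py; python3 - <<'E'
from meas import *
c=cap('side'); cv2.imwrite('pics/s4.png',cv2.resize(c['img'][90:240,250:450],None,fx=4,fy=4,interpolation=cv2.INTER_CUBIC)[:,:,::-1])
E
```

```text
t 6.88 shelf [115.   47.7] z 144.9 yaw -6.29 tilt [-0.004 -0.    -1.   ] F [ 0.3 -0.7  0.6] g 0.877 tips 11.0 F_sh [ 0.3 -0.6]
```

View pics/s4.png

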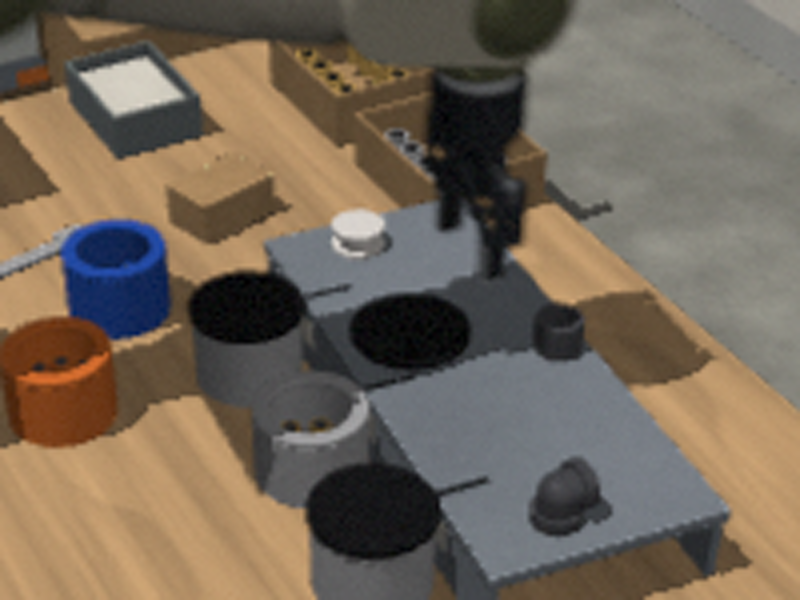

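Crop: fingertips at (450,225) and (490,270), behind the cover (410,330) and clear of the coupling (560,330). Three tubs stand in a row.

Request:
{"name": "move_arm", "arguments": {
  "motion": [
    {"offset": [0,0,0.03],"angular": [0,0,0],"jaw": 0.075},
    {"offset": [0,0,0.055],"angular": [0,0,0],"jaw": 0.075},
    {"offset": [0,0,0.058],"angular": [0,0,0],"jaw": 0.075},
    {"offset": [0,0,0.06],"angular": [0,0,0],"jaw": 0.075}
  ]
}}

```text
time_s: 7.42
eef_pos: [707.2, 55.9, 86.2]
ee_rot: [-0.0, 0.998, -0.055, -0.002]
force: [-0.5, -0.0, 0.8]
grip_width: 0.882
```

```bash
python3 st.py; python3 - <<'E'
from meas import *
c=cap('side'); cv2.imwrite('pics/s5.png',cv2.resize(c['img'][125:205,320:420],None,fx=7,fy=7,interpolation=cv2.INTER_CUBIC)[:,:,::-1])
E
```

```text
t 7.42 shelf [113.2  47.7] z 86.2 yaw -6.27 tilt [-0.005 -0.    -1.   ] F [-0.5 -0.   0.8] g 0.882 tips 11.0 F_sh [-0.5 -0.1]
```

View pics/s5.png

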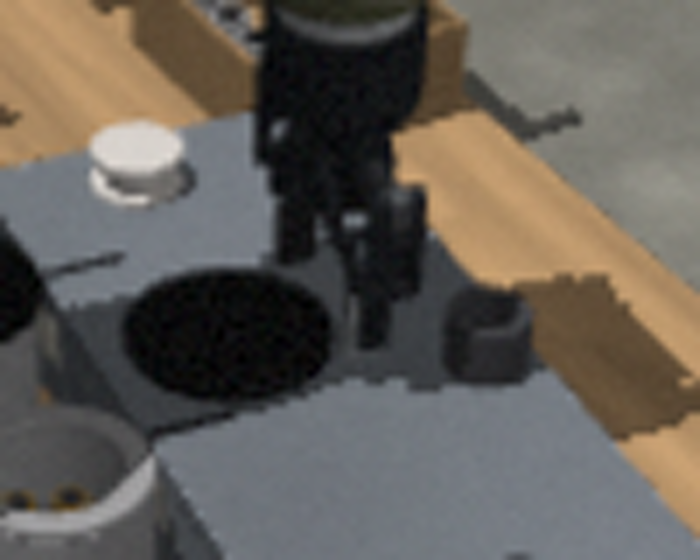

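Near finger's tip at crop (370,348), close above the shelf and clear of cover and coupling. Probing down.

Request:
{"name": "move_arm", "arguments": {
  "motion": [
    {"offset": [0,0,0.002],"angular": [0,0,0],"jaw": 0.075},
    {"offset": [0,0,0.004],"angular": [0,0,0],"jaw": 0.075},
    {"offset": [0,0,0.004],"angular": [0,0,0],"jaw": 0.075}
  ]
}}

```text
time_s: 7.85
eef_pos: [707.1, 56.2, 81.9]
ee_rot: [-0.0, 0.999, -0.055, -0.003]
force: [-0.1, 0.5, -0.4]
grip_width: 0.88
```

```bash
python3 st.py
```

```text
t 7.85 shelf [113.  48.] z 81.9 yaw -6.26 tilt [-0.005 -0.    -1.   ] F [-0.1  0.5 -0.4] g 0.88 tips 11.0 F_sh [-0.2  0.5]
```

Request:
{"name": "move_arm", "arguments": {
  "motion": [
    {"offset": [0,0,0.002],"angular": [0,0,0],"jaw": 0.075},
    {"offset": [0,0,0.004],"angular": [0,0,0],"jaw": 0.075},
    {"offset": [0,0,0.004],"angular": [0,0,0],"jaw": 0.075}
  ]
}}

```text
time_s: 8.22
eef_pos: [707.0, 56.2, 77.7]
ee_rot: [-0.0, 0.999, -0.055, -0.003]
force: [-0.4, -0.5, -0.2]
grip_width: 0.88
```

```bash
python3 st.py
```

```text
t 8.22 shelf [112.9  48. ] z 77.7 yaw -6.26 tilt [-0.006  0.    -1.   ] F [-0.4 -0.5 -0.2] g 0.88 tips 11.0 F_sh [-0.3 -0.5]
```

Request:
{"name": "move_arm", "arguments": {
  "motion": [
    {"offset": [0,0,0.002],"angular": [0,0,0],"jaw": 0.075},
    {"offset": [0,0,0.003],"angular": [0,0,0],"jaw": 0.075},
    {"offset": [0,0,0.003],"angular": [0,0,0],"jaw": 0.075}
  ]
}}

```text
time_s: 8.6
eef_pos: [707.0, 56.2, 74.8]
ee_rot: [-0.0, 0.999, -0.055, -0.003]
force: [-0.3, -1.0, -0.3]
grip_width: 0.878
```

```bash
python3 st.py
```

```text
t 8.6 shelf [113.  48.] z 74.8 yaw -6.25 tilt [-0.005  0.    -1.   ] F [-0.3 -1.  -0.3] g 0.878 tips 11.0 F_sh [-0.2 -1.1]
```

Request:
{"name": "move_arm", "arguments": {
  "motion": [
    {"offset": [-0.006,0,0],"angular": [0,0,0],"jaw": 0.075},
    {"offset": [-0.016,0.004,0],"angular": [0,0,0],"jaw": 0.075},
    {"offset": [-0.028,0.011,0],"angular": [0,0,0],"jaw": 0.075},
    {"offset": [-0.038,0.018,0],"angular": [0,0,0],"jaw": 0.075},
    {"offset": [-0.046,0.024,0],"angular": [0,0,0],"jaw": 0.075}
  ]
}}

```text
time_s: 9.22
eef_pos: [658.2, 37.2, 75.3]
ee_rot: [-0.0, 0.999, -0.055, -0.002]
force: [1.0, -0.0, -1.4]
grip_width: 0.877
```

```bash
python3 st.py; python3 - <<'E'
from meas import *
c=cap('side'); cv2.imwrite('pics/s6.png',cv2.resize(c['img'][125:225,290:410],None,fx=6,fy=6,interpolation=cv2.INTER_CUBIC)[:,:,::-1])
E
```

```text
t 9.22 shelf [66.5 23.8] z 75.3 yaw -6.26 tilt [-0.005 -0.    -1.   ] F [ 1.  -0.  -1.4] g 0.877 tips 11.0 F_sh [1.  0.1]
```

View pics/s6.png

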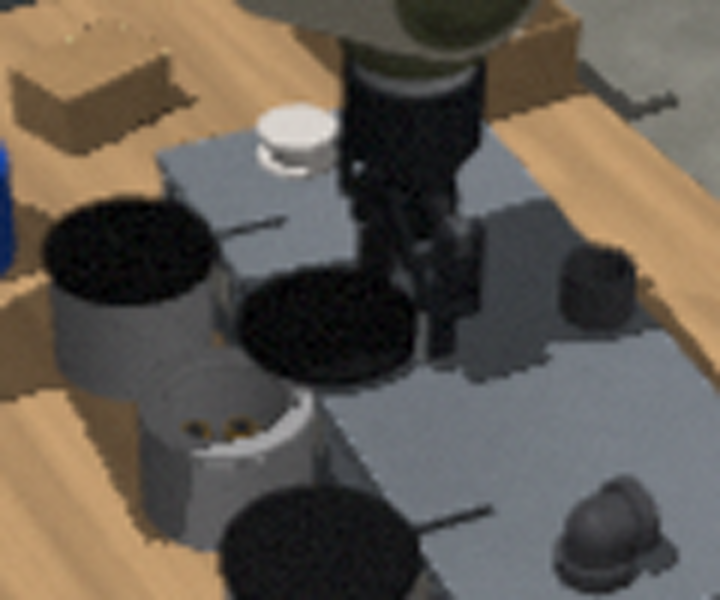

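Cover at crop (328,325), caged in the fingers and sliding level; the open tub stands at the middle line.

Request:
{"name": "move_arm", "arguments": {
  "motion": [
    {"offset": [-0.008,0.005,0],"angular": [0,0,0],"jaw": 0.075},
    {"offset": [-0.016,0.011,0],"angular": [0,0,0],"jaw": 0.075},
    {"offset": [-0.024,0.017,0],"angular": [0,0,0],"jaw": 0.075},
    {"offset": [-0.032,0.022,0],"angular": [0,0,0],"jaw": 0.075},
    {"offset": [-0.038,0.024,0],"angular": [0,0,0],"jaw": 0.075}
  ]
}}

```text
time_s: 9.9
eef_pos: [618.1, 17.2, 75.7]
ee_rot: [-0.0, 0.998, -0.055, -0.002]
force: [2.5, -0.5, 0.6]
grip_width: 0.876
```

```bash
python3 st.py
```

```text
t 9.9 shelf [28.8 -0.5] z 75.7 yaw -6.27 tilt [-0.004  0.    -1.   ] F [ 2.5 -0.5  0.6] g 0.876 tips 11.0 F_sh [ 2.6 -0.2]
```

Request:
{"name": "move_arm", "arguments": {
  "motion": [
    {"offset": [-0.004,0,0],"angular": [0,0,0],"jaw": 0.075},
    {"offset": [-0.008,0,0],"angular": [0,0,0],"jaw": 0.075},
    {"offset": [-0.012,0,0],"angular": [0,0,0],"jaw": 0.075},
    {"offset": [-0.016,0,0],"angular": [0,0,0],"jaw": 0.075},
    {"offset": [-0.02,0,0],"angular": [0,0,0],"jaw": 0.075}
  ]
}}

```text
time_s: 10.52
eef_pos: [598.2, 19.9, 75.5]
ee_rot: [-0.0, 0.999, -0.055, -0.003]
force: [0.9, 0.1, 0.6]
grip_width: 0.875
```

```bash
python3 st.py; python3 - <<'E'
from meas import *
c=cap('side'); cv2.imwrite('pics/s7.png',cv2.resize(c['img'][145:225,280:380],None,fx=7,fy=7,interpolation=cv2.INTER_CUBIC)[:,:,::-1])
E
```

```text
t 10.53 shelf [ 8.8 -0.1] z 75.5 yaw -6.25 tilt [-0.005 -0.    -1.   ] F [0.9 0.1 0.6] g 0.875 tips 11.0 F_sh [0.9 0.2]
```

View pics/s7.png

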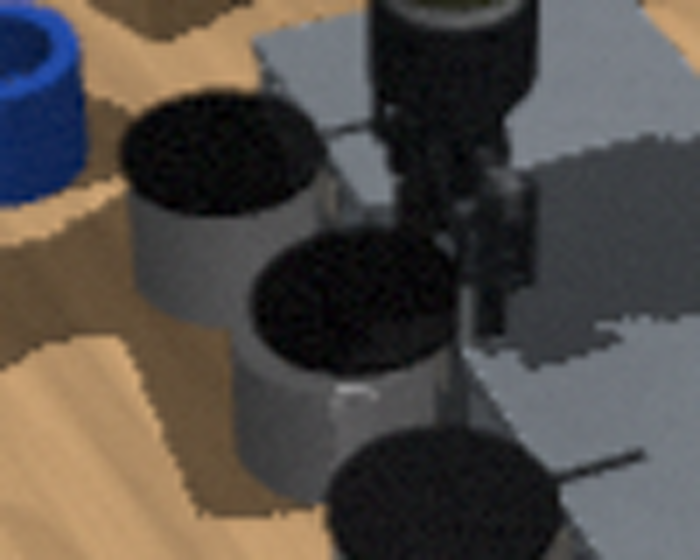

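Cover at crop (357,300), mostly over the tub, still level; about 10 mm to go.

Request:
{"name": "move_arm", "arguments": {
  "motion": [
    {"offset": [-0.002,0,0],"angular": [0,0,0],"jaw": 0.075},
    {"offset": [-0.004,0,0],"angular": [0,0,0],"jaw": 0.075},
    {"offset": [-0.006,0,0],"angular": [0,0,0],"jaw": 0.075},
    {"offset": [-0.007,0,0],"angular": [0,0,0],"jaw": 0.075}
  ]
}}

```text
time_s: 11.08
eef_pos: [591.3, 20.6, 75.4]
ee_rot: [-0.0, 0.999, -0.055, -0.003]
force: [1.1, -0.7, 0.4]
grip_width: 0.877
```

```bash
python3 st.py
```

```text
t 11.07 shelf [ 1.8 -0.1] z 75.4 yaw -6.26 tilt [-0.006 -0.    -1.   ] F [ 1.1 -0.7  0.4] g 0.877 tips 11.0 F_sh [ 1.2 -0.6]
```

Request:
{"name": "move_arm", "arguments": {
  "motion": [
    {"offset": [-0.001,0,0],"angular": [0,0,0],"jaw": 0.075},
    {"offset": [-0.002,0,0],"angular": [0,0,0],"jaw": 0.075},
    {"offset": [-0.002,0,0],"angular": [0,0,0],"jaw": 0.075}
  ]
}}

```text
time_s: 11.45
eef_pos: [589.4, 20.8, 75.4]
ee_rot: [-0.0, 0.999, -0.055, -0.003]
force: [-0.5, 0.1, -1.2]
grip_width: 0.878
```

```bash
python3 st.py; python3 - <<'E'
from meas import *
c=cap('side'); cv2.imwrite('pics/s8.png',cv2.resize(c['img'][145:225,280:380],None,fx=7,fy=7,interpolation=cv2.INTER_CUBIC)[:,:,::-1])
E
```

```text
t 11.45 shelf [-0.1 -0.1] z 75.4 yaw -6.25 tilt [-0.006 -0.    -1.   ] F [-0.5  0.1 -1.2] g 0.878 tips 11.0 F_sh [-0.6  0. ]
```

View pics/s8.png

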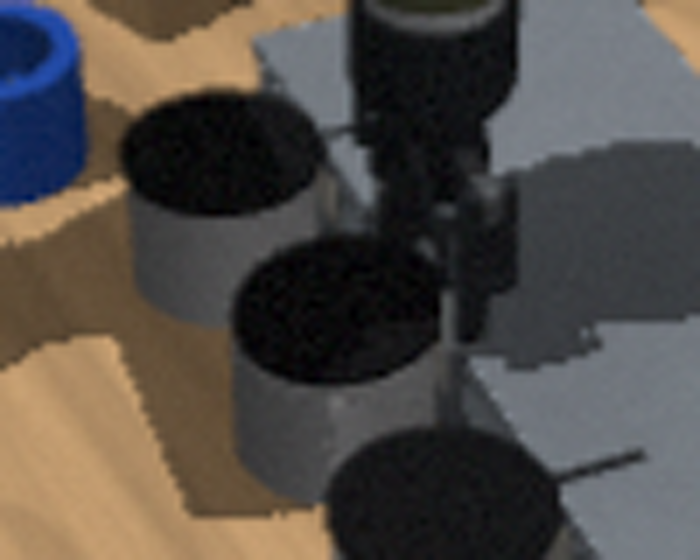

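Crop: cover has dropped, centred on the open tub at (340,310) and sitting as the neighbours' covers do; force is down to zero. Backing off, then over its middle with the jaws shut.

Request:
{"name": "move_arm", "arguments": {
  "motion": [
    {"offset": [0.012,0,0],"angular": [0,0,0],"jaw": 0.075},
    {"offset": [0.025,0,-0.01],"angular": [0,0,0],"jaw": 0.075},
    {"offset": [0.025,0,-0.06],"angular": [0,0,0],"jaw": 0.075},
    {"offset": [-0.01,0,-0.06],"angular": [0,0,0],"jaw": 0.0},
    {"offset": [-0.047,0,-0.06],"angular": [0,0,0],"jaw": 0.0}
  ]
}}

```text
time_s: 12.12
eef_pos: [542.3, 25.9, 136.0]
ee_rot: [-0.0, 0.999, -0.055, -0.002]
force: [-0.1, -1.0, -0.8]
grip_width: 0.465
```

Request:
{"name": "move_arm", "arguments": {
  "motion": [
    {"offset": [0,0,0.01],"angular": [0,0,0],"jaw": 0.0},
    {"offset": [0,0,0.02],"angular": [0,0,0],"jaw": 0.0},
    {"offset": [0,0,0.03],"angular": [0,0,0],"jaw": 0.0},
    {"offset": [0,0,0.03],"angular": [0,0,0],"jaw": 0.0}
  ]
}}

```text
time_s: 12.62
eef_pos: [542.9, 25.8, 104.6]
ee_rot: [-0.0, 0.999, -0.055, -0.004]
force: [1.3, 0.5, 0.8]
grip_width: -0.001
```

```bash
python3 st.py; python3 - <<'E'
from meas import *
c=cap('side'); cv2.imwrite('pics/s9.png',cv2.resize(c['img'][125:245,280:420],None,fx=5,fy=5,interpolation=cv2.INTER_CUBIC)[:,:,::-1])
E
```

```text
t 12.62 shelf [-46.8  -0.2] z 104.6 yaw -6.26 tilt [-0.007 -0.    -1.   ] F [1.3 0.5 0.8] g -0.001 tips 11.0 F_sh [1.3 0.6]
```

View pics/s9.png

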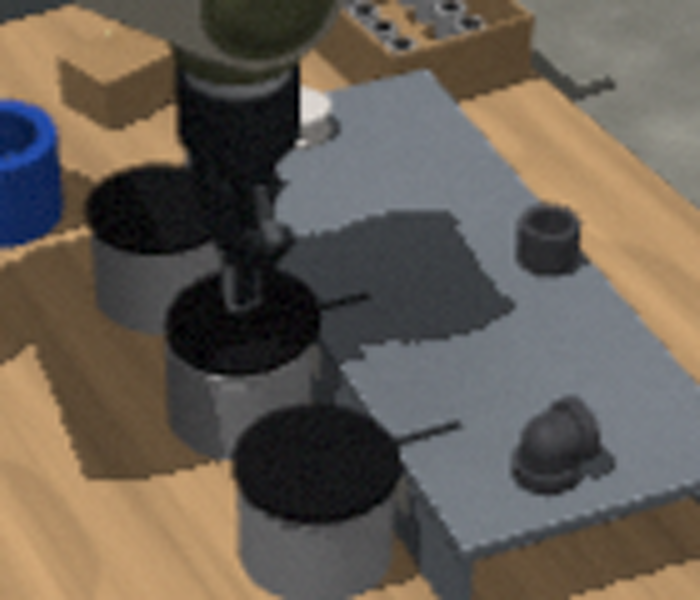

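Crop: cover sits level in the middle tub (243,322), tips (243,305) above its middle. Pressing down.

Request:
{"name": "move_arm", "arguments": {
  "motion": [
    {"offset": [0,0,0.008],"angular": [0,0,0],"jaw": 0.0},
    {"offset": [0,0,0.013],"angular": [0,0,0],"jaw": 0.0},
    {"offset": [0,0,0.0165],"angular": [0,0,0],"jaw": 0.0},
    {"offset": [0,0,0.0175],"angular": [0,0,0],"jaw": 0.0}
  ]
}}

```text
time_s: 13.18
eef_pos: [543.4, 25.8, 92.2]
ee_rot: [0.0, 0.999, -0.054, -0.002]
force: [-17.8, 1.1, 44.7]
grip_width: -0.003
```

```bash
python3 st.py
```

```text
t 13.18 shelf [-46.4  -0.1] z 92.2 yaw -6.22 tilt [-0.003  0.001 -1.   ] F [-17.8   1.1  44.7] g -0.003 tips 11.0 F_sh [-17.8  -0.8]
```

Contact came about 4 mm higher than expected, with more force than intended. Lifting off to check the seating.

Request:
{"name": "move_arm", "arguments": {
  "motion": [
    {"offset": [0,0,-0.01],"angular": [0,0,0],"jaw": 0.0},
    {"offset": [0,0,-0.06],"angular": [0,0,0],"jaw": 0.0},
    {"offset": [-0.05,0,-0.11],"angular": [0,0,0],"jaw": 0.0},
    {"offset": [-0.1,0.05,-0.15],"angular": [0,0,0],"jaw": 0.0},
    {"offset": [-0.14,0.11,-0.15],"angular": [0,0,0],"jaw": 0.0}
  ]
}}

```text
time_s: 13.8
eef_pos: [413.2, -45.9, 236.2]
ee_rot: [0.001, 0.999, -0.053, -0.001]
force: [-0.3, -2.0, -1.2]
grip_width: -0.0
```

Request:
{"name": "move_arm", "arguments": {
  "motion": [
    {"offset": [-0.01,0.06,0],"angular": [0,0,0],"jaw": 0.0},
    {"offset": [-0.02,0.12,0],"angular": [0,0,0],"jaw": 0.0},
    {"offset": [-0.04,0.18,0],"angular": [0,0,0],"jaw": 0.0},
    {"offset": [-0.06,0.24,0],"angular": [0,0,0],"jaw": 0.0},
    {"offset": [-0.08,0.3,0],"angular": [0,0,0],"jaw": 0.0}
  ]
}}

```text
time_s: 14.42
eef_pos: [301.5, -334.7, 234.9]
ee_rot: [0.0, 0.998, -0.055, -0.002]
force: [0.7, 0.2, -0.4]
grip_width: -0.001
```

```bash
python3 st.py; python3 - <<'E'
from meas import *
c=cap('top')
for n,(x,y) in [('L',(-48,140)),('R',(-48,-140)),('cover',(-48,0))]:
  for z in (77,84):
    p=proj(c,[*ws(x,y),z])[0]
    print(n,z,[np.round(a,1) for a in disc(c,p,z)])
s=cap('side')
a=cv2.resize(c['img'][160:240,220:390],None,fx=4.5,fy=4.5,interpolation=cv2.INTER_CUBIC)
b=cv2.resize(s['img'][150:240,270:410],None,fx=3.4,fy=3.4,interpolation=cv2.INTER_CUBIC)
b=cv2.resize(s['img'][150:215,270:440],(a.shape[1],int(65*4.5)),interpolation=cv2.INTER_CUBIC)
b=np.roll(b,0); a=a[:305]
o=np.vstack([a,b]); o=np.clip(o.astype(float)*1.6,0,255).astype(np.uint8)
print(o.shape); cv2.imwrite('pics/f.png',o[:600,:800,::-1])
E
```

```text
t 14.43 shelf [-247.3 -385.1] z 234.9 yaw -6.27 tilt [-0.005  0.    -1.   ] F [ 0.7  0.2 -0.4] g -0.001 tips 11.0 F_sh [0.7 0.3]
L 77 [array([553.6, 167.4]), array([-51.7, 141.7]), array([96.2, 98.6]), array([248.9, 189.5])]
L 84 [array([552.3, 166.3]), array([-53. , 140.5]), array([95.6, 97.9]), array([248.9, 189.5])]
R 77 [array([ 521.9, -111.2]), array([ -52.7, -138.7]), array([ 97.4, 102.8]), array([350.3, 203.5])]
R 84 [array([ 520.7, -110.5]), array([ -53.9, -138.2]), array([ 96.7, 102.2]), array([350.3, 203.5])]
cover 77 [array([543.9,  25.1]), array([-45.8,  -0.9]), array([ 97.5, 108.4]), array([300.8, 194.3])]
cover 84 [array([542.6,  24.9]), array([-47.1,  -1.2]), array([ 96.9, 107.7]), array([300.8, 194.3])]
(597, 765, 3)
```

View pics/f.png

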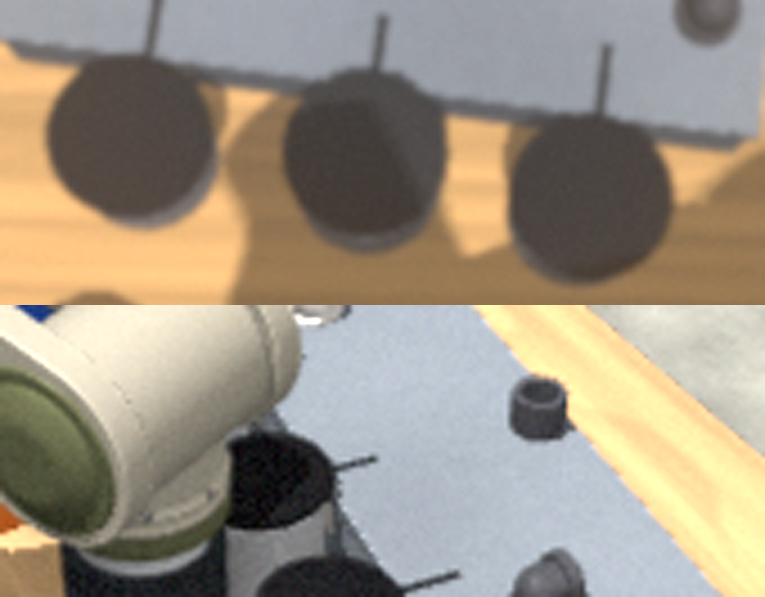

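The top view half shows the row in line, with the cover's rear edge at (365,68) perhaps a little far over the shelf. The side view is occluded by the arm. Moving clear to triangulate the cover's height against its neighbours.

Request:
{"name": "move_arm", "arguments": {
  "motion": [
    {"offset": [-0.03,0.05,0],"angular": [0,0,0],"jaw": 0.0},
    {"offset": [-0.06,0.1,0],"angular": [0,0,0],"jaw": 0.0},
    {"offset": [-0.1,0.14,0],"angular": [0,0,0],"jaw": 0.0},
    {"offset": [-0.13,0.18,0],"angular": [0,0,0],"jaw": 0.0},
    {"offset": [-0.13,0.18,0],"angular": [0,0,0],"jaw": 0.0}
  ]
}}

```text
time_s: 15.15
eef_pos: [152.0, -499.1, 234.9]
ee_rot: [-0.0, 0.998, -0.056, -0.003]
force: [0.7, -0.1, -0.5]
grip_width: -0.003
```

```bash
cat > tri.py <<'E'
from meas import *
def edge(c,x,y,z,ang):
    """radius of strongest brightness rise leaving the disc, along shelf direction ang at plane z"""
    r=np.arange(36,66,.25); P=np.array([[*ws(x+q*np.cos(ang),y+q*np.sin(ang)),z] for q in r]); uv=proj(c,P).astype(np.float32)
    g=cv2.GaussianBlur(c['img'].max(2),(0,0),.6)
    return r,cv2.remap(g,uv[:,0].reshape(1,-1),uv[:,1].reshape(1,-1),cv2.INTER_CUBIC)[0].astype(float)
if __name__=='__main__':
  for v in('top','side'):
    c=cap(v)
    for n,y in(('L',140),('M',0),('R',-140)):
      print(v,n)
      for a in range(0,360,45):
        r,g=edge(c,-48,y,77,np.radians(a)); d=np.gradient(g); k=d.argmax()
        print('  ',a,'r',r[k],'g%d'%d[k],g[::10].astype(int))
E
python3 tri.py
```

```text
top L
   0 r 45.0 g1 [52 52 52 55 61 66 70 71 71 72 71 71]
   45 r 61.0 g1 [53 53 53 53 54 56 61 66 69 72 79 92]
   90 r 52.25 g3 [ 54  54  54  54  55  57  70  97 124 138 143 144]
   135 r 56.25 g4 [ 55  56  56  56  55  56  62  82 115 143 160 164]
   180 r 58.0 g3 [ 55  56  56  56  56  57  60  67  82 104 128 146]
   225 r 61.25 g3 [ 55  55  55  55  55  58  63  71  79  89 110 138]
   270 r 50.5 g4 [ 53  52  52  54  63  84 112 135 147 150 151 151]
   315 r 61.25 g1 [51 52 54 58 63 64 62 60 62 68 75 86]
top M
   0 r 56.75 g1 [53 53 53 53 53 52 52 53 57 63 68 68]
   45 r 59.5 g1 [54 54 54 53 54 54 54 54 57 64 75 84]
   90 r 48.0 g4 [ 56  56  56  56  68  95 127 146 153 155 154 153]
   135 r 45.75 g4 [ 58  58  58  64  86 114 144 158 159 158 155 154]
   180 r 55.75 g3 [ 59  59  60  67  80  92  95  97 114 137 152 159]
   225 r 55.25 g3 [ 57  57  58  61  66  72  76  86 108 133 150 158]
   270 r 51.5 g4 [ 55  56  55  55  60  77 110 141 158 162 162 162]
   315 r 60.25 g1 [53 53 53 53 53 52 52 52 55 60 70 81]
top R
   0 r 47.25 g1 [46 45 45 47 49 55 63 68 70 70 70 70]
   45 r 62.5 g1 [44 44 44 4
[... 1174 characters left out ...]
 71 120 159 179 189 190 188]
   225 r 55.25 g3 [ 23  24  25  25  25  23  33  53  83 102 103 101]
   270 r 53.75 g2 [22 21 19 19 18 17 25 41 64 77 81 83]
   315 r 60.5 g3 [ 26  24  23  25  23  23  29  38  45  61  90 110]
side R
   0 r 44.75 g4 [ 14  15  18  39  72  91 100 106 106 102 100 103]
   45 r 47.5 g2 [ 12  13  17  28  43  59  67  70  77  91 106 115]
   90 r 49.0 g2 [13 13 14 20 27 45 62 75 80 80 82 83]
   135 r 53.5 g3 [12 12 13 13 16 21 37 63 84 91 92 92]
   180 r 58.5 g7 [  9  11  10   9  11  11  13  32  79 136 171 186]
   225 r 58.5 g2 [10 11 14 14 13 12 12 14 18 25 41 58]
   270 r 57.5 g3 [10 12 13 13 13 11 11 17 37 61 76 82]
   315 r 63.75 g4 [10 11 13 12 18 34 55 55 49 49 57 69]
```

The edges show that the cover isn't seated. Its rear edge is about 10 mm further back than the neighbours' in both views, and the contact height (81 mm) fits its rear still resting on the collar. So the press didn't count. Going back behind it to push it the rest of the way.

Request:
{"name": "move_arm", "arguments": {
  "motion": [
    {"offset": [0.034,-0.047,0],"angular": [0,0,0],"jaw": 0.075},
    {"offset": [0.067,-0.094,0],"angular": [0,0,0],"jaw": 0.075},
    {"offset": [0.101,-0.141,0],"angular": [0,0,0],"jaw": 0.075},
    {"offset": [0.134,-0.188,0],"angular": [0,0,0],"jaw": 0.075},
    {"offset": [0.168,-0.235,0],"angular": [0,0,0],"jaw": 0.075}
  ]
}}

```text
time_s: 15.88
eef_pos: [347.9, -279.5, 235.0]
ee_rot: [0.0, 0.999, -0.054, -0.002]
force: [0.8, -0.6, -0.1]
grip_width: 0.883
```

Request:
{"name": "move_arm", "arguments": {
  "motion": [
    {"offset": [0.034,-0.047,0],"angular": [0,0,0],"jaw": 0.075},
    {"offset": [0.067,-0.094,0],"angular": [0,0,0],"jaw": 0.075},
    {"offset": [0.101,-0.141,0],"angular": [0,0,0],"jaw": 0.075},
    {"offset": [0.134,-0.188,0],"angular": [0,0,0],"jaw": 0.075},
    {"offset": [0.168,-0.235,0],"angular": [0,0,0],"jaw": 0.075}
  ]
}}

```text
time_s: 16.5
eef_pos: [539.8, -63.8, 234.1]
ee_rot: [-0.0, 0.999, -0.054, -0.002]
force: [0.7, -0.7, -0.2]
grip_width: 0.88
```

```bash
python3 st.py
```

```text
t 16.5 shelf [-40.1 -89.7] z 234.1 yaw -6.14 tilt [-0.005  0.    -1.   ] F [ 0.7 -0.7 -0.2] g 0.88 tips 11.0 F_sh [ 0.8 -0.6]
```

Request:
{"name": "move_arm", "arguments": {
  "motion": [
    {"offset": [0.035,-0.045,0],"angular": [0,0,0],"jaw": 0.075},
    {"offset": [0.07,-0.0898,0],"angular": [0,0,0],"jaw": 0.075},
    {"offset": [0.07,-0.0898,0.05],"angular": [0,0,0],"jaw": 0.075},
    {"offset": [0.07,-0.0898,0.1],"angular": [0,0,0],"jaw": 0.075},
    {"offset": [0.07,-0.0898,0.144],"angular": [0,0,0],"jaw": 0.075}
  ]
}}

```text
time_s: 17.12
eef_pos: [616.8, 16.6, 87.8]
ee_rot: [-0.0, 0.999, -0.053, -0.003]
force: [0.5, 0.0, -1.0]
grip_width: 0.877
```

```bash
python3 st.py
```

```text
t 17.12 shelf [27.6 -1.3] z 87.8 yaw -6.13 tilt [-0.006 -0.    -1.   ] F [ 0.5  0.  -1. ] g 0.877 tips 11.0 F_sh [0.5 0.1]
```

Request:
{"name": "move_arm", "arguments": {
  "motion": [
    {"offset": [0,-0.001,0.008],"angular": [0,0,0.15],"jaw": 0.075},
    {"offset": [0,-0.001,0.013],"angular": [0,0,0.15],"jaw": 0.075},
    {"offset": [-0.01,-0.001,0.013],"angular": [0,0,0.15],"jaw": 0.075},
    {"offset": [-0.02,-0.001,0.013],"angular": [0,0,0.15],"jaw": 0.075},
    {"offset": [-0.024,-0.001,0.013],"angular": [0,0,0.15],"jaw": 0.075}
  ]
}}

```text
time_s: 17.75
eef_pos: [593.3, 18.3, 77.4]
ee_rot: [-0.0, 0.998, -0.056, -0.002]
force: [0.2, -0.5, 0.0]
grip_width: 0.88
```

```bash
python3 st.py
```

```text
t 17.75 shelf [ 4.1 -2.2] z 77.4 yaw -6.41 tilt [-0.004  0.    -1.   ] F [ 0.2 -0.5  0. ] g 0.88 tips 11.0 F_sh [ 0.2 -0.5]
```

Request:
{"name": "move_arm", "arguments": {
  "motion": [
    {"offset": [-0.0015,0,0],"angular": [0,0,0],"jaw": 0.075},
    {"offset": [-0.003,0,0],"angular": [0,0,0],"jaw": 0.075},
    {"offset": [-0.003,0,0],"angular": [0,0,0],"jaw": 0.075}
  ]
}}

```text
time_s: 18.12
eef_pos: [591.0, 18.5, 76.6]
ee_rot: [-0.0, 0.998, -0.056, -0.002]
force: [0.4, 0.0, 0.1]
grip_width: 0.88
```

```bash
python3 st.py; python3 tri.py | grep -A8 'side M' | cut -c1-20
```

```text
t 18.12 shelf [ 1.7 -2.2] z 76.6 yaw -6.41 tilt [-0.005  0.    -1.   ] F [0.4 0.  0.1] g 0.88 tips 11.0 F_sh [0.4 0.1]
side M
   0 r 52.25 g1 [14 
   45 r 51.5 g0 [12 
   90 r 50.5 g2 [12 
   135 r 49.0 g3 [10
   180 r 49.75 g3 [ 
   225 r 54.75 g2 [1
   270 r 53.75 g2 [2
   315 r 54.0 g2 [24
```

No contact yet, so the cover is nearer -45 mm than -38. The neighbouring tubs' centres measure about -51 in my frame, so the first push simply stopped some 5 mm short. Pushing on slowly, with y corrected.

Request:
{"name": "move_arm", "arguments": {
  "motion": [
    {"offset": [0,-0.002,0.001],"angular": [0,0,-0.1],"jaw": 0.075},
    {"offset": [-0.0015,-0.002,0.001],"angular": [0,0,-0.1],"jaw": 0.075},
    {"offset": [-0.003,-0.002,0.001],"angular": [0,0,-0.1],"jaw": 0.075},
    {"offset": [-0.004,-0.002,0.001],"angular": [0,0,-0.1],"jaw": 0.075}
  ]
}}

```text
time_s: 18.73
eef_pos: [587.0, 21.0, 75.6]
ee_rot: [-0.0, 0.998, -0.055, -0.003]
force: [0.9, 0.0, -0.0]
grip_width: 0.878
```

```bash
python3 st.py
```

```text
t 18.73 shelf [-2.5 -0.2] z 75.6 yaw -6.31 tilt [-0.005 -0.    -1.   ] F [ 0.9  0.  -0. ] g 0.878 tips 11.0 F_sh [0.9 0.1]
```

Request:
{"name": "move_arm", "arguments": {
  "motion": [
    {"offset": [-0.001,0,0],"angular": [0,0,0],"jaw": 0.075},
    {"offset": [-0.002,0,0],"angular": [0,0,0],"jaw": 0.075},
    {"offset": [-0.002,0,0],"angular": [0,0,0],"jaw": 0.075}
  ]
}}

```text
time_s: 19.1
eef_pos: [585.1, 21.2, 75.7]
ee_rot: [-0.0, 0.998, -0.055, -0.003]
force: [0.8, -0.5, 0.0]
grip_width: 0.875
```

```bash
python3 st.py; python3 tri.py | grep -A8 'side M' | cut -c1-60
```

```text
t 19.1 shelf [-4.4 -0.2] z 75.7 yaw -6.31 tilt [-0.005 -0.    -1.   ] F [ 0.8 -0.5  0. ] g 0.875 tips 11.0 F_sh [ 0.8 -0.4]
side M
   0 r 38.5 g0 [11 11 14 16 19 24 27 29 28 26 25 25]
   45 r 38.0 g0 [ 9 10 11 11 13 15 18 20 20 19 18 18]
   90 r 50.5 g2 [14 14 15 18 29 42 58 71 78 83 83 83]
   135 r 49.25 g2 [13 14 14 15 21 34 52 71 79 79 78 77]
   180 r 53.0 g4 [ 13  13  12  12  13  11  25  53  83  99 10
   225 r 58.75 g2 [15 14 12  8  7  7  8 10 17 32 49 60]
   270 r 57.75 g2 [21 24 25 24 22 21 20 18 26 46 66 78]
   315 r 48.5 g3 [18 18 19 23 31 52 72 68 53 39 37 42]
```

Request:
{"name": "move_arm", "arguments": {
  "motion": [
    {"offset": [-0.001,0,0],"angular": [0,0,0],"jaw": 0.075},
    {"offset": [-0.002,0,0],"angular": [0,0,0],"jaw": 0.075},
    {"offset": [-0.002,0,0],"angular": [0,0,0],"jaw": 0.075}
  ]
}}

```text
time_s: 19.58
eef_pos: [583.1, 21.4, 75.6]
ee_rot: [-0.0, 0.998, -0.055, -0.003]
force: [0.3, -0.6, 0.1]
grip_width: 0.875
```

```bash
python3 st.py; python3 tri.py | grep -A8 'side M' | cut -c1-20 | sed -n '6p'
```

```text
t 19.57 shelf [-6.5 -0.2] z 75.6 yaw -6.31 tilt [-0.005 -0.    -1.   ] F [ 0.3 -0.6  0.1] g 0.875 tips 11.0 F_sh [ 0.3 -0.6]
   180 r 56.5 g4 [12
```

Request:
{"name": "move_arm", "arguments": {
  "motion": [
    {"offset": [-0.001,0,0],"angular": [0,0,0],"jaw": 0.075},
    {"offset": [-0.002,0,0],"angular": [0,0,0],"jaw": 0.075},
    {"offset": [-0.002,0,0],"angular": [0,0,0],"jaw": 0.075}
  ]
}}

```text
time_s: 20.05
eef_pos: [581.3, 21.6, 75.8]
ee_rot: [-0.0, 0.998, -0.055, -0.002]
force: [1.8, -0.0, -0.8]
grip_width: 0.879
```

```bash
python3 st.py; python3 tri.py | grep -A8 'side M' | cut -c1-60
```

```text
t 20.05 shelf [-8.2 -0.2] z 75.8 yaw -6.31 tilt [-0.005  0.    -1.   ] F [ 1.8 -0.  -0.8] g 0.879 tips 11.0 F_sh [1.7 0.1]
side M
   0 r 40.0 g1 [13 14 22 31 30 27 27 26 24 23 23 24]
   45 r 39.0 g0 [13 13 15 17 19 19 20 21 21 20 19 17]
   90 r 50.5 g2 [13 13 17 22 33 44 57 70 77 82 82 82]
   135 r 51.5 g2 [10  9 11 11 12 20 35 57 73 79 80 78]
   180 r 56.5 g4 [ 14   9   8  11  12  10  11  23  45  78  9
   225 r 60.5 g2 [13 13 12 11 12 14 15 12 11 16 30 46]
   270 r 55.5 g2 [17 20 21 21 21 21 23 27 41 57 70 78]
   315 r 44.25 g3 [15 18 28 46 67 71 53 36 28 31 37 45]
```

The front edge now matches the neighbours' and stopped advancing while the tool moved on, so the cover appears to have dropped. Backing off and measuring.

Request:
{"name": "move_arm", "arguments": {
  "motion": [
    {"offset": [0.012,0,0],"angular": [0,0,0],"jaw": 0.075},
    {"offset": [0.03,0,-0.01],"angular": [0,0,0],"jaw": 0.075},
    {"offset": [0.03,0,-0.06],"angular": [0,0,0],"jaw": 0.075},
    {"offset": [0.05,0.02,-0.12],"angular": [0,0,0],"jaw": 0.0},
    {"offset": [0.05,0.08,-0.12],"angular": [0,0,0],"jaw": 0.0}
  ]
}}

```text
time_s: 20.78
eef_pos: [624.6, -62.8, 199.8]
ee_rot: [0.001, 0.999, -0.053, 0.001]
force: [-0.3, -0.1, -0.8]
grip_width: 0.465
```

Request:
{"name": "move_arm", "arguments": {
  "motion": [
    {"offset": [0,0.06,0],"angular": [0,0,0],"jaw": 0.0},
    {"offset": [0,0.12,0],"angular": [0,0,0],"jaw": 0.0},
    {"offset": [0,0.18,0],"angular": [0,0,0],"jaw": 0.0},
    {"offset": [0,0.18,0],"angular": [0,0,0],"jaw": 0.0}
  ]
}}

```text
time_s: 21.28
eef_pos: [601.5, -246.2, 194.6]
ee_rot: [-0.0, 0.998, -0.058, -0.003]
force: [0.7, 0.3, 0.0]
grip_width: -0.001
```

```bash
python3 st.py; python3 tri.py | cut -c1-70
```

```text
t 21.27 shelf [  41.3 -264.2] z 194.6 yaw -6.6 tilt [-0.007 -0.    -1.   ] F [0.7 0.3 0. ] g -0.001 tips 11.0 F_sh [0.7 0.4]
top L
   0 r 43.5 g1 [48 48 49 52 58 63 67 68 68 69 69 68]
   45 r 60.5 g1 [50 50 50 50 51 52 58 63 66 69 77 88]
   90 r 54.5 g3 [ 52  52  51  51  52  53  67  94 121 135 138 140]
   135 r 55.75 g4 [ 51  51  51  51  52  51  57  78 112 139 156 160]
   180 r 58.0 g3 [ 50  50  51  50  50  51  54  62  78 100 124 142]
   225 r 50.75 g1 [49 48 49 49 49 52 58 67 72 75 81 89]
   270 r 47.5 g2 [45 43 43 45 53 68 83 89 88 87 87 87]
   315 r 41.5 g1 [47 47 49 54 60 60 58 55 55 57 58 60]
top M
   0 r 43.5 g0 [39 39 39 39 41 43 46 46 46 45 45 46]
   45 r 46.25 g1 [39 39 39 41 44 50 52 51 49 49 51 53]
   90 r 47.75 g2 [40 40 40 40 46 58 75 85 88 89 88 88]
   135 r 51.75 g2 [41 41 41 42 42 47 60 77 87 89 88 88]
   180 r 55.75 g4 [ 41  42  42  41  41  42  49  69 101 131 148 155]
   225 r 55.5 g2 [41 40 40 41 40 40 43 52 66 79 86 90]
   270 r 48.75 g2 [38 39 39 39 41 48 65 81 89 91 91 91]
   315 r 47.0 g1 [38 38 38 38 40 45 48 49 48 47 49 52]
top R
   0 r 44.0 g0 [38 38 38 38 40
[... 1132 characters left out ...]
4 90 92]
   180 r 57.0 g4 [ 15  14  13  13  13  12  13  22  45  80 100 100]
   225 r 60.5 g1 [12 12 12 11 10 10 11 12 16 22 33 48]
   270 r 55.75 g2 [13 12 13 14 14 11 15 24 42 58 71 79]
   315 r 47.5 g2 [12 12 13 15 18 31 46 50 51 52 58 61]
side R
   0 r 43.25 g2 [12 13 15 27 43 52 55 57 58 56 55 55]
   45 r 43.0 g1 [16 17 19 23 30 38 43 46 48 53 59 63]
   90 r 47.5 g2 [11 11 10 16 25 45 65 79 84 84 85 85]
   135 r 53.25 g3 [12 15 16 15 14 19 34 56 72 77 76 75]
   180 r 55.5 g3 [ 11  11  12  13  12  11  10  19  43  73  91 100]
   225 r 63.25 g3 [21 22 24 25 25 24 23 23 24 31 48 71]
   270 r 56.5 g3 [24 24 24 25 25 23 19 20 39 63 79 85]
   315 r 47.75 g2 [ 9 10 13 13 19 36 58 58 52 52 58 64]
```

Middle cover's edges now match both neighbours in both views (rear 43.75, front 57, against 43–44 and 55–59): seated. Now the gentle press.

Request:
{"name": "move_arm", "arguments": {
  "motion": [
    {"offset": [-0.018,-0.053,0],"angular": [0,0,0],"jaw": 0.0},
    {"offset": [-0.036,-0.106,0],"angular": [0,0,0],"jaw": 0.0},
    {"offset": [-0.054,-0.159,0],"angular": [0,0,0],"jaw": 0.0},
    {"offset": [-0.072,-0.212,0.02],"angular": [0,0,0],"jaw": 0.0},
    {"offset": [-0.09,-0.264,0.04],"angular": [0,0,0],"jaw": 0.0}
  ]
}}

```text
time_s: 22.0
eef_pos: [541.2, 33.2, 155.7]
ee_rot: [-0.0, 0.999, -0.054, -0.002]
force: [1.2, 0.3, 1.1]
grip_width: 0.001
```

Request:
{"name": "move_arm", "arguments": {
  "motion": [
    {"offset": [0,0,0],"angular": [0,0,0],"jaw": 0.0},
    {"offset": [0,0,0.03],"angular": [0,0,0],"jaw": 0.0},
    {"offset": [0,0,0.045],"angular": [0,0,0],"jaw": 0.0},
    {"offset": [0,0,0.045],"angular": [0,0,0],"jaw": 0.0}
  ]
}}

```text
time_s: 22.5
eef_pos: [541.7, 30.0, 110.4]
ee_rot: [-0.0, 0.998, -0.055, -0.003]
force: [0.5, -0.2, 0.5]
grip_width: 0.002
```

```bash
python3 st.py
```

```text
t 22.5 shelf [-48.5   3.8] z 110.4 yaw -6.3 tilt [-0.007 -0.    -1.   ] F [ 0.5 -0.2  0.5] g 0.002 tips 11.0 F_sh [ 0.5 -0.2]
```

Down to a TCP height of about 90 (contact expected at 88), correcting y by 4 mm.

Request:
{"name": "move_arm", "arguments": {
  "motion": [
    {"offset": [-0.001,0.004,0.01],"angular": [0,0,0],"jaw": 0.0},
    {"offset": [-0.001,0.004,0.017],"angular": [0,0,0],"jaw": 0.0},
    {"offset": [-0.001,0.004,0.02],"angular": [0,0,0],"jaw": 0.0},
    {"offset": [-0.001,0.004,0.02],"angular": [0,0,0],"jaw": 0.0}
  ]
}}

```text
time_s: 23.0
eef_pos: [540.5, 26.1, 90.8]
ee_rot: [-0.0, 0.998, -0.055, -0.003]
force: [0.2, -0.5, 0.0]
grip_width: -0.0
```

```bash
python3 st.py
```

```text
t 23.0 shelf [-49.3  -0.2] z 90.8 yaw -6.31 tilt [-0.005 -0.    -1.   ] F [ 0.2 -0.5  0. ] g -0.0 tips 11.0 F_sh [ 0.3 -0.5]
```

Request:
{"name": "move_arm", "arguments": {
  "motion": [
    {"offset": [0,0,0.001],"angular": [0,0,0],"jaw": 0.0},
    {"offset": [0,0,0.002],"angular": [0,0,0],"jaw": 0.0},
    {"offset": [0,0,0.002],"angular": [0,0,0],"jaw": 0.0}
  ]
}}

```text
time_s: 23.38
eef_pos: [540.4, 26.2, 88.8]
ee_rot: [-0.0, 0.998, -0.055, -0.003]
force: [0.7, 0.6, 0.9]
grip_width: 0.0
```

```bash
python3 st.py
```

```text
t 23.38 shelf [-49.3  -0.2] z 88.8 yaw -6.3 tilt [-0.005  0.    -1.   ] F [0.7 0.6 0.9] g 0.0 tips 11.0 F_sh [0.6 0.6]
```

No contact at 88.8, where the tilted cover had already stopped the tool at 92.2, so the cover is lower now. Continuing 1.5 mm.

Request:
{"name": "move_arm", "arguments": {
  "motion": [
    {"offset": [0,0,0.001],"angular": [0,0,0],"jaw": 0.0},
    {"offset": [0,0,0.0018],"angular": [0,0,0],"jaw": 0.0},
    {"offset": [0,0,0.0018],"angular": [0,0,0],"jaw": 0.0}
  ]
}}

```text
time_s: 23.75
eef_pos: [540.7, 26.1, 88.1]
ee_rot: [-0.0, 0.998, -0.055, -0.002]
force: [-3.6, 0.3, 9.9]
grip_width: 0.0
```

```bash
python3 st.py
```

```text
t 23.75 shelf [-49.1  -0.2] z 88.1 yaw -6.3 tilt [-0.004  0.    -1.   ] F [-3.6  0.3  9.9] g 0.0 tips 11.0 F_sh [-3.6 -0.1]
```

Pressed with 9.9 N at tip height 77.1, exactly the seated height. Lifting off and clearing.

Request:
{"name": "move_arm", "arguments": {
  "motion": [
    {"offset": [0,0,-0.003],"angular": [0,0,0],"jaw": 0.0},
    {"offset": [0,0,-0.03],"angular": [0,0,0],"jaw": 0.0},
    {"offset": [0,0,-0.08],"angular": [0,0,0],"jaw": 0.0},
    {"offset": [-0.04,0.02,-0.13],"angular": [0,0,0],"jaw": 0.0},
    {"offset": [-0.07,0.07,-0.15],"angular": [0,0,0],"jaw": 0.0}
  ]
}}

```text
time_s: 24.38
eef_pos: [465.1, -33.6, 238.6]
ee_rot: [0.0, 0.999, -0.053, -0.001]
force: [1.0, -1.6, -0.4]
grip_width: -0.001
```

Request:
{"name": "move_arm", "arguments": {
  "motion": [
    {"offset": [-0.03,0.05,0],"angular": [0,0,0],"jaw": 0.0},
    {"offset": [-0.06,0.1,0],"angular": [0,0,0],"jaw": 0.0},
    {"offset": [-0.09,0.15,0],"angular": [0,0,0],"jaw": 0.0},
    {"offset": [-0.12,0.2,0],"angular": [0,0,0],"jaw": 0.0},
    {"offset": [-0.15,0.25,0],"angular": [0,0,0],"jaw": 0.0}
  ]
}}

```text
time_s: 25.0
eef_pos: [287.6, -267.1, 237.4]
ee_rot: [0.0, 0.998, -0.055, -0.002]
force: [0.9, -0.2, 0.2]
grip_width: -0.002
```

Request:
{"name": "move_arm", "arguments": {
  "motion": [
    {"offset": [-0.03,0.05,0],"angular": [0,0,0],"jaw": 0.0},
    {"offset": [-0.06,0.1,0],"angular": [0,0,0],"jaw": 0.0},
    {"offset": [-0.09,0.15,0],"angular": [0,0,0],"jaw": 0.0},
    {"offset": [-0.09,0.18,0],"angular": [0,0,0],"jaw": 0.0},
    {"offset": [-0.09,0.18,0],"angular": [0,0,0],"jaw": 0.0}
  ]
}}

```text
time_s: 25.62
eef_pos: [179.1, -436.0, 237.2]
ee_rot: [-0.0, 0.998, -0.056, -0.003]
force: [0.0, 0.2, -0.4]
grip_width: -0.003
```

```bash
python3 st.py; python3 tri.py | cut -c1-20 | grep -E 'top|side|  0 r| 90 r|180 r|270 r'|paste -sd' '
python3 - <<'E'
from meas import *
c=cap('top')
for n,y in(('L',140),('M',0),('R',-140)):
    p=proj(c,[*ws(-48,y),77])[0]; print(n,[np.round(a,1) for a in disc(c,p,77)])
E
```

```text
t 25.62 shelf [-357.8 -499.1] z 237.2 yaw -6.42 tilt [-0.005 -0.001 -1.   ] F [ 0.   0.2 -0.4] g -0.003 tips 11.0 F_sh [-0.   0.2]
top L    0 r 36.0 g1 [51 5    90 r 54.5 g3 [ 53    180 r 58.0 g3 [ 5    270 r 50.5 g4 [ 5 top M    0 r 47.75 g1 [47     90 r 48.0 g4 [ 49    180 r 55.75 g4 [     270 r 49.0 g2 [43 top R    0 r 45.0 g1 [49 4    90 r 49.25 g2 [42    180 r 58.5 g2 [44    270 r 49.75 g4 [  side L    0 r 44.0 g4 [ 25     90 r 49.5 g3 [ 24    180 r 58.5 g4 [ 2    270 r 53.0 g2 [23 side M    0 r 43.75 g3 [ 23    90 r 50.5 g2 [24     180 r 57.0 g8 [ 2    270 r 56.0 g2 [13 side R    0 r 44.75 g3 [ 23    90 r 49.0 g2 [14     180 r 57.0 g3 [14    270 r 56.5 g2 [24
L [array([553.9, 167.6]), array([-51.5, 141.9]), array([96. , 98.3]), array([248.9, 189.4])]
M [array([538.8,  24. ]), array([-50.7,  -2.4]), array([ 96.6, 100.7]), array([301.1, 196.1])]
R [array([ 524.1, -109.4]), array([ -50.7, -136.7]), array([ 97.4, 106.5]), array([349.6, 202.7])]
```

```bash
python3 -c "
from rig import ctrl
print(ctrl.finish_job())"
```

```text
the job is handed in; nothing more can be done
None
```

I pushed the right closed tub and the open tub into the row, slid the cover onto the open tub until it dropped in, pressed it, cleared the arm and handed the job in. No verdict came back.

- **What went wrong on the way:** my first slide stopped about 5 mm short. The cover was still tilted when I pressed it the first time, with about 45 N at a tip height of 81 mm. The cover edges in both views showed it. I pushed the cover on until it dropped, backed off, and pressed again.
- **The second press:** it met the cover at tip height 77.1 mm, where a seated top should be, with about 10 N near the middle.
- **Final positions:** the top view puts the three covers at (-51.5, 142), (-50.7, -2) and (-50.7, -137) mm in the shelf frame. That is in line and within about 3 mm of each mark. I read the x values as about 3 mm too low, because the left tub, which was never moved, reads the same as the others.
- **Cover and robot at the end:** the seated cover's edges match its neighbours' in both views. The robot was clear and its force readings were about zero.
- **Not re-measured:** I did not check the positions of the other things on the shelf and counter at the end. In the pictures they looked undisturbed, and no path came near them.

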